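# Unlock and slide the gauge carriage to its stop

## Robot

A 6-joint arm with a two-finger parallel gripper is mounted at the origin on the work surface. World frame = base frame: x ahead of the robot, y to its left, z up, the work surface at z = 0. Lengths are in mm, angles in rad, forces in N, time in s.
With the tool pointing down it reaches from about 350 to 800 mm from the base axis. Payload 7.3 kg.
Tool frame: the origin (TCP) lies between the finger pads; the fingertips stand manip.tips_ahead ahead of it and the grasp point (between the pads) is the TCP (manip.tips_ahead is the distance from the TCP to the fingertips, in mm); z points along the fingers, y is the line along which they close (so a half turn about z gives the same grasp; the last joint's range is limited). The gripper opens to 85 mm and grips with 20 to 120 N. Pads are 22 mm wide; open, the fingers measure 114 mm over their backs; the gripper's body (76 mm by 85 mm) begins 54 mm behind the grasp point. The pads swing forward as they close: fully open they stand 13 mm farther back than shut.
Start: joints at [-1.349, 0.342, 1.524, -0, 1.275, -0.146], TCP at [188.794, -489.898, 250.322] pointing down, gripper open.
Joint ranges: [-2.53, 2.53], [-0.77, 2.02], [0.04, 2.7], [-1, 4.14], [0.28, 2.66], [-3.11, 3.11]. Speed limits (rad/s): [2.57, 2.57, 3.14, 3.14, 3.14, 3.14].

## Interface

Orientations are given as a 3x3 rotation matrix whose columns are the frame's x, y, z axes.
In Python, from rig import manip gives the robot as it stands.
- The arm moves only by the tool move_arm, never from a script. Its arguments are lists of equal length, an entry for each row: "offset": the shift along the tool's x, y, z scaled (see below), a list of three; "yaw": the turn about the tool's z scaled (see below). In form: {"offset": [[x, y, z], ...], "yaw": [yaw, ...]}. A call has 1 to 10 rows; each row is the pose to reach, as a shift and turn from the pose commanded when the call began, along the tool's axes at that moment, turning the shorter way round; what a row does not reach only later rows make up. The controller multiplies each number of a shift by 250 mm and each number of a turn by pi rad. A row lasts 1/12 s, in which the tool goes at most 41.7 mm and 7.16 degrees, less where a joint would pass 70% of its speed; a pose out of reach is approached as far as the arm can. A call with a number of a shift or a turn outside -1 to 1 is refused whole. A call with a gripper value outside its range is refused whole. "claw" is the opening, from 0 (shut) to 1 (fully open), set as the call begins (left out, the last holds). The fingers move at their own pace and stop on an object; "squeeze" is the grip in N (left out, the last holds). Time passes only in rows, so rows that repeat a pose let the fingers close. It gives the time, the measured TCP pose, the force, the opening and the grip force at its end, in the units of the state.
- manip.state(): the state, without advancing time (a new reading comes with each control period).
- manip.get_image(name): name is "scene" or "top" or "wrist"; returns the picture (384x512x3 uint8, blue, green, red); there is no depth.
- manip.calibration(name): a dict with "fx", "fy", "cx", "cy" (pixels), "view" (4x4, takes a point from world to camera coordinates); the wrist camera has in their place "tool_from_camera" (4x4, takes a point from camera to tool coordinates, whose origin is the TCP and whose axes are the flange's). Camera axes: x right, y down, z forward; pixel columns grow to the right and rows downward; lengths in mm; the calibration is good to about 2 mm. A picture is of the moment at which its call begins: read the wrist's pose just before it. calibration takes no time and is no camera call.
- manip.close_job(): hands the job in; it is judged then, once.
The state is a dict: "time_s": time; "joint_pos": joint angles; "joint_velocities": joint speeds; "tau": joint torques, N m; "position": TCP position; "tcp_rot": TCP orientation; "force": force on the tool from outside, world axes, zero at the start; "torque": the same for the moment, N m; "width": finger opening in mm; "gripper_force": force on a finger pad.
Only numpy, scipy, OpenCV 4.12 (cv2) and the standard library are available. Lean on these libraries where they do the work, as an engineer would, in place of code of your own. Each camera call takes 0.05 s, during which the arm holds its last target. There are 200 camera calls.

## Task

On the measuring slide, press the round lock button on the carriage down with a fingertip and, holding it down, slide the carriage along its rails all the way to the end stop beside the dial gauge; then let the button spring back up so that the carriage stays locked there, and move clear. Leave the loose things on the bench where they lie.

Things in the scene. Friction and masses are not known exactly. Their poses are not given: they have to be found in the camera images.
- slide_unit: Measuring slide fixed to the bench: grey bed 130 (own x) by 500 mm (own y, from -170 to +330), two 16 mm round rails along y. Origin on the bench surface midway along the button's path, z up. The carriage slides to own +y. The end stop there is a dark steel block 62 mm high with a 58 mm dial gauge lying face up behind it (64 mm high); at -y is only a 36 mm high end plate.
- end_stop (a point): Middle of the end stop's face that the carriage meets, at own (0, 225, 50) mm of the slide.
- carriage (a joint): Travel along the slide's own +y, m: 0 at the plain end, 0.200 at the end stop; starts at 0 to 0.06. Aluminium plate 100 wide, 160 mm long, top 50 mm above the bench, from 35 mm behind the button's centre to 125 mm ahead. A hub (72 mm wide, top 76 mm above the bench) is bolted on 80 mm ahead of the button. Unlocked it runs with 1 to 2 N; locked it cannot slide.
- lock_button (a joint): How far the lock button is down, m: about 0 up (locked), 0.008 fully down. Sprung: 4 N starts it moving, 6 N holds it fully down. More than half down it frees the carriage; let go, its bolt springs up into the nearest gap of a toothed strip (10 mm apart, 1 mm play, one gap at the end stop) and locks it. A fingertip pressing with 8 to 20 N drags the carriage along by friction.
- button_top (a point): Centre of the flat top of the lock button: plain steel disc 40 mm across on a 52 mm black collar (collar top 58 mm above the bench), on the rear (-y) half of the carriage. Its top is 76 mm above the bench when up, 68 mm when fully down. It lies at own x 0, own y = -100 mm + carriage travel, of the slide.
- spare_hub: Loose aluminium hub, flange 72 mm across, boss 44 mm across, 32 mm high, standing on the bench beyond the slide; origin at the centre of its underside. To be left alone.
- jar: White jar with a dark lid, 56 mm across and 75 mm high, standing on the bench beyond the slide; origin at the centre of its underside. To be left alone.
- screwdriver: Blue-handled screwdriver 190 mm long lying on the bench on the robot's side of the slide; its own x along its length. To be left alone.

How it is judged (in metres and radians):
On the way, in this order (a step that is already met when the one before it is completed fails the run):
1. the lock button is pressed down by the fingers with the carriage still short of its stop (value of joint lock_button above 0.004 m and value of joint carriage below 0.19 m and contact force between the fingers and lock_button above 1 N), for 0.1 s.
2. the carriage reaches the end stop with the button still held down (value of joint lock_button above 0.004 m and value of joint carriage above 0.197 m), for 0.1 s.
At the end, for the whole second after the job is handed in: The carriage is against its end stop (within 3 mm) and at rest, and the lock button is up again (less than 1.5 mm down) (value of joint carriage above 0.197 m and value of joint lock_button below 0.0015 m and velocity of joint carriage between -0.005 and 0.005 m/s); the robot touches nothing.
It fails at once if a loose thing on the bench is lifted or moved by more than 15 mm (distance of any of spare_hub, jar, screwdriver from where it was at the start of the episode above 0.015 m).
It also fails if it takes over 35 s, if anything falls off the work surface, if the arm or the gripper's body presses on something with over 40 N, if the wrist force passes 120 N, or if a joint passes its speed limit or range.

## Working session

There is one attempt and no reset: what is moved stays moved. The work goes in short steps, Python scripts to look and compute and a tool call to move; the robot and the scene stay as the last step left them, time stands still between calls to the robot, and variables do not carry over. Pictures are saved under pics/ and viewed, at most 10 in all, crops included, and the job is handed in when it is done.

Besides the shell and the picture viewer there is one more tool, called after "Request:" by a JSON object that holds its "method" and its "body". move_arm: Moves the arm, as the interface text tells. Its arguments: {"type":"object","properties":{"offset":{"type":"array"},"yaw":{"type":"array"},"claw":{"type":"number"},"squeeze":{"type":"number"}},"required":["offset","yaw"]}

```bash
mkdir -p pics
python3 - <<'E'
from rig import manip
import cv2
s=manip.state(); print(s['time_s'],s['position'],s['tcp_rot'],s['width'],s['force'],manip.tips_ahead)
for n in('top','scene'):
    cv2.imwrite(f'pics/{n}0.png',manip.get_image(n)); print(n,manip.calibration(n))
print(manip.calibration('wrist'))
E
```

```text
0.0 [ 188.70538309 -489.50479049  249.60929386] [[ 9.33126685e-01  3.59547602e-01 -3.33645552e-04]
 [ 3.59547667e-01 -9.33125393e-01  1.57363791e-03]
 [ 2.54464599e-04 -1.58836500e-03 -9.99998706e-01]] 85.4664521088363 [ 0.14240094 -1.1784844  -0.53674215] 19.0
top {'fx': 411.0582026489769, 'fy': 411.0582026489769, 'cx': 252.69184248600857, 'cy': 190.0259517546939, 'view': array([[ 2.00119636e-02, -9.99780742e-01, -6.16353907e-03,
         6.24780510e+01],
       [-9.94534210e-01, -1.92743259e-02, -1.02616788e-01,
         6.08486368e+02],
       [ 1.02475490e-01,  8.18341388e-03, -9.94701868e-01,
         6.75666984e+02],
       [ 0.00000000e+00,  0.00000000e+00,  0.00000000e+00,
         1.00000000e+00]])}
scene {'fx': 374.10833396447373, 'fy': 374.10833396447373, 'cx': 259.62061951886307, 'cy': 184.1902469808828, 'view': array([[-8.04574935e-01,  5.93688098e-01,  1.39145894e-02,
         4.55027110e+02],
       [ 4.94433260e-01,  6.82673753e-01, -5.38044885e-01,
        -3.05447027e+02],
       [-3.28929969e-01, -4.26017593e-01, -8.42801332e-01,
         9.49752701e+02],
       [ 0.00000000e+00,  0.00000000e+00,  0.00000000e+00,
         1.00000000e+00]])}
{'fx': 284.61565653780855, 'fy': 284.61565653780855, 'cx': 259.52280937006844, 'cy': 189.87911349820592, 'tool_from_camera': array([[ 6.18921384e-04, -9.55529049e-01, -2.94896343e-01,
         7.48406354e+01],
       [ 9.99999721e-01,  4.68208005e-04,  5.81678497e-04,
         8.56161590e-02],
       [-4.17737873e-04, -2.94896621e-01,  9.55529073e-01,
        -1.22515511e+02],
       [ 0.00000000e+00,  0.00000000e+00,  0.00000000e+00,
         1.00000000e+00]])}
```

View pics/top0.png

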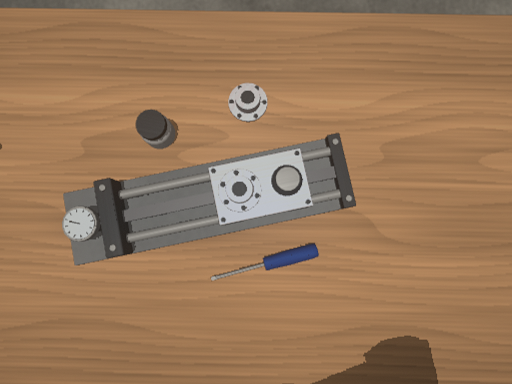

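View pics/scene0.png

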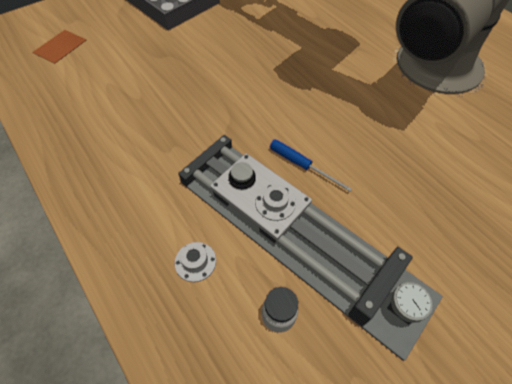

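The top view shows the button at about (287,179), the hub at (239,189) and the gauge at (80,224). So the slide's +y points to image left, and the scene view agrees.

```bash
cat > h.py <<'E'
from rig import manip
import numpy as np, cv2
def ray(name,uv,z):
    c=manip.calibration(name)
    if name=='wrist':
        s=manip.state(); T=np.eye(4); T[:3,:3]=s['tcp_rot']; T[:3,3]=s['position']; M=T@c['tool_from_camera']
    else: M=np.linalg.inv(c['view'])
    d=M[:3,:3]@[(uv[0]-c['cx'])/c['fx'],(uv[1]-c['cy'])/c['fy'],1]
    return M[:3,3]+d*(z-M[2,3])/d[2]
def tool(target):   # world shift -> tool axes, units of 250 mm
    s=manip.state(); return s['tcp_rot'].T@(np.array(target)-s['position'])/250
E
python3 - <<'E'
from h import *
P={n:ray('top',uv,z) for n,uv,z in [('button',(287,179),76),('gauge',(80,224),64),('A',(209,168),50),('B',(300,150),50),('C',(312,207),50),('D',(221,223),50),('hub',(239,187),76)]}
for k,v in P.items(): print(k,v.round(1))
b=ray('scene',(242,174),76);g=ray('scene',(412,302),64);print(b,g)
f=lambda a:np.degrees(np.arctan2(a[1],a[0]))
print(f(P['gauge']-P['button']),f(P['A']-P['B']),f(P['D']-P['C']),f(P['hub']-P['button']),f(g-b))
m=(P['button']+b)/2
print(m, tool([m[0],m[1],150]))
E
```

```text
button [621.5  19.   76. ]
gauge [542.6 354.7  64. ]
A [641.1 148.7  50. ]
B [674.8  -4.3  50. ]
C [578.7 -25.1  50. ]
D [549.1 125.9  50. ]
hub [607.   96.3  76. ]
[626.07066675  27.22859906  76.        ] [547.95601692 360.28832338  64.        ]
103.22662569988685 102.41731158439669 101.09091587897828 100.63067576057563 103.19937984500713
[623.79838943  23.13393398  76.        ] [ 2.36129433 -1.28740698  0.40098206]
```

Request:
{"method": "move_arm", "body": {"offset": [[1,-0.55,0],[1,-0.55,0],[1,-0.55,0],[1,-0.55,0],[1,-0.55,0],[1,-0.55,0],[1,-0.55,0],[1,-0.55,0]], "yaw": [0,0,0,0,0,0,0,0], "claw": 0, "squeeze": 40}}

```text
time_s: 0.77
position: [375.4, -267.0, 250.2]
tcp_rot: [[0.931, 0.365, 0.001], [0.365, -0.931, 0.002], [0.002, -0.002, -1.0]]
force: [-0.1, 0.1, -0.3]
width: -0.1
gripper_force: 0.0
```

Request:
{"method": "move_arm", "body": {"offset": [[1,-0.55,0.2],[1,-0.55,0.2],[1,-0.55,0.2],[1,-0.55,0.2],[1,-0.55,0.2],[1,-0.55,0.2],[1,-0.55,0.2],[1,-0.55,0.2],[1,-0.55,0.2]], "yaw": [0,0,0,0,0,0,0,0,0]}}

```text
time_s: 1.52
position: [556.8, -51.9, 199.0]
tcp_rot: [[0.932, 0.363, -0.002], [0.363, -0.932, 0.0], [-0.002, -0.001, -1.0]]
force: [-0.4, -0.1, 0.3]
width: 0.0
gripper_force: 0.0
```

Request:
{"method": "move_arm", "body": {"offset": [[0.36,-0.19,0.1],[0.36,-0.19,0.1],[0.36,-0.19,0.1],[0.36,-0.19,0.1],[0.36,-0.19,0.1],[0.36,-0.19,0.1]], "yaw": [0,0,0,0,0,0]}}

```text
time_s: 2.02
position: [622.7, 21.6, 175.5]
tcp_rot: [[0.934, 0.358, -0.001], [0.358, -0.934, -0.001], [-0.001, 0.0, -1.0]]
force: [-0.2, -0.3, -0.2]
width: -0.1
gripper_force: 0.0
```

Run:
```python
from h import *
s=manip.state(); print(s['time_s'],s['position'],s['force'],s['width'],manip.tips_ahead,s['joint_pos'])
cv2.imwrite('pics/w1.png',manip.get_image('wrist'))
```

```text
2.0167 [622.71329834  21.58971893 175.45359874] [-0.21340034 -0.34812585 -0.21897305] -0.10397549693770346 19.0 [-8.79282922e-02  5.83207790e-01  1.34237075e+00 -7.60627176e-04
  1.21655977e+00  1.11651438e+00]
```

View pics/w1.png

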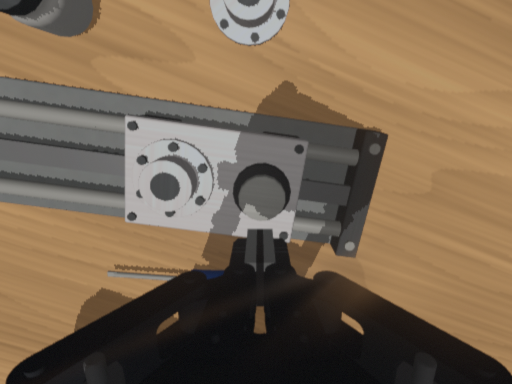

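The wrist view shows the button disc at about (264,191), the shut fingertips at about (261,235), and the carriage corners at (126,117), (307,141), (291,242) and (126,223).

Run:
```python
from h import *
b=ray('wrist',(264,191),76)
E=[ray('wrist',p,50) for p in((133,126),(299,149),(284,236),(132,216))]  # corner screws
f=lambda a:np.degrees(np.arctan2(a[1],a[0]))
print(b,[e.round(1) for e in E],f(E[0]-E[1]),f(E[3]-E[2]))
hb=ray('wrist',(165,187),76);print(hb,f(hb-b))
print(tool([b[0],b[1],102]))
```

```text
[629.06215069  19.65243075  76.        ] [array([635.7, 141.8,  50. ]), array([668.4,   1.7,  50. ]), array([586.3, -18.1,  50. ]), array([554.3, 123.1,  50. ])] 103.14053561827623 102.76551275912311
[603.35587865  96.17527175  76.        ] 108.56871368393337
[0.02111408 0.01558483 0.29502583]
```

Request:
{"method": "move_arm", "body": {"offset": [[-0.004,0.01,0.15],[-0.004,0.01,0.29],[-0.004,0.01,0.31],[-0.004,0.01,0.32],[-0.004,0.01,0.33],[-0.004,0.01,0.34],[-0.004,0.01,0.345],[-0.004,0.01,0.345]], "yaw": [0,0,0,0,0,0,0,0]}}

```text
time_s: 2.73
position: [624.2, 20.2, 90.6]
tcp_rot: [[0.933, 0.36, 0.003], [0.36, -0.933, -0.001], [0.002, 0.002, -1.0]]
force: [-1.9, -1.1, 5.2]
width: -0.1
gripper_force: 2.4
```

Request:
{"method": "move_arm", "body": {"offset": [[0,0,0.008],[0,0,0.016],[0,0,0.02],[0,0,0.02]], "yaw": [0,0,0,0]}}

```text
time_s: 3.07
position: [624.3, 20.3, 87.0]
tcp_rot: [[0.933, 0.36, 0.003], [0.36, -0.933, -0.001], [0.003, 0.002, -1.0]]
force: [-5.1, -2.1, 15.4]
width: 0.3
gripper_force: 7.8
```

Request:
{"method": "move_arm", "body": {"offset": [[0.002,-0.016,0],[0.006,-0.04,0],[0.01,-0.07,0],[0.014,-0.1,0],[0.018,-0.13,0],[0.023,-0.16,0],[0.023,-0.16,0]], "yaw": [0,0,0,0,0,0,0]}}

```text
time_s: 3.65
position: [614.8, 61.3, 86.9]
tcp_rot: [[0.933, 0.361, 0.003], [0.361, -0.933, 0.0], [0.003, 0.001, -1.0]]
force: [-6.6, -1.1, 16.6]
width: -0.1
gripper_force: 8.1
```

Run:
```python
from h import *
im=manip.get_image('top'); cv2.imwrite('pics/t2.png',cv2.resize(im[100:300,50:370],None,fx=2.5,fy=2.5))
```

```text
(no output)
```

View pics/t2.png

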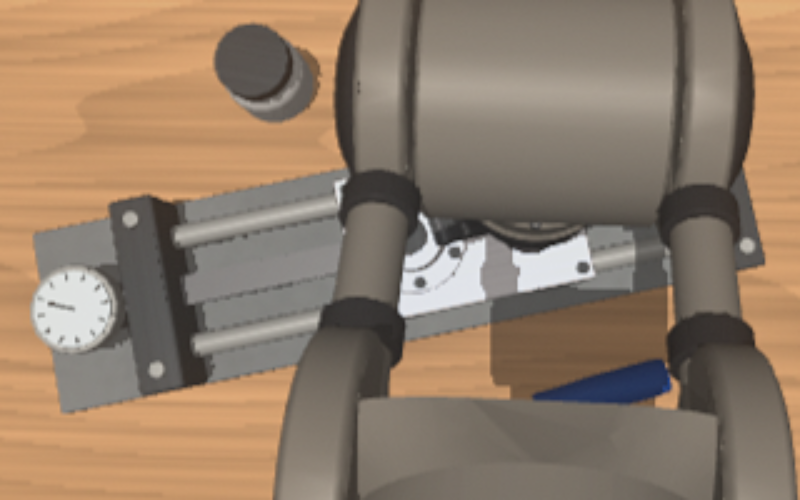

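The carriage follows: its rear screw moved about 25 px, or 40 mm. The end stop is roughly 105 mm further on.

Request:
{"method": "move_arm", "body": {"offset": [[0.002,-0.016,0],[0.006,-0.04,0],[0.011,-0.08,0],[0.017,-0.12,0],[0.023,-0.16,0],[0.028,-0.2,0],[0.034,-0.24,0],[0.04,-0.28,0],[0.046,-0.32,0],[0.046,-0.32,0]], "yaw": [0,0,0,0,0,0,0,0,0,0]}}

```text
time_s: 4.53
position: [596.4, 140.8, 86.9]
tcp_rot: [[0.933, 0.361, 0.003], [0.361, -0.933, 0.001], [0.003, -0.0, -1.0]]
force: [-6.9, -0.8, 17.1]
width: 0.2
gripper_force: 8.5
```

Request:
{"method": "move_arm", "body": {"offset": [[0.002,-0.016,0],[0.004,-0.032,0],[0.007,-0.048,0],[0.009,-0.06,0],[0.009,-0.06,0]], "yaw": [0,0,0,0,0]}}

```text
time_s: 4.95
position: [593.3, 154.4, 86.9]
tcp_rot: [[0.933, 0.36, 0.002], [0.36, -0.933, 0.001], [0.002, 0.0, -1.0]]
force: [-7.9, -1.0, 17.9]
width: 0.2
gripper_force: 8.6
```

Request:
{"method": "move_arm", "body": {"offset": [[0.002,-0.012,0],[0.003,-0.024,0],[0.005,-0.036,0],[0.006,-0.044,0],[0.006,-0.044,0]], "yaw": [0,0,0,0,0]}}

```text
time_s: 5.37
position: [590.8, 165.0, 86.9]
tcp_rot: [[0.933, 0.36, 0.002], [0.36, -0.933, 0.001], [0.002, 0.0, -1.0]]
force: [-7.3, -0.7, 16.6]
width: -0.1
gripper_force: 8.5
```

Run:
```python
from h import *
im=manip.get_image('scene'); cv2.imwrite('pics/s3.png',cv2.resize(im[130:370,170:460],None,fx=2.5,fy=2.5))
```

```text
(no output)
```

View pics/s3.png

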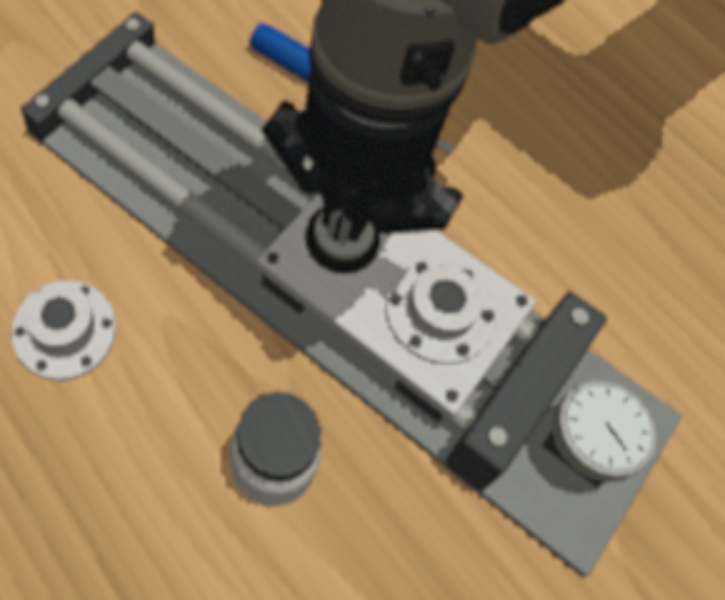

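The finger is still on the button, and the gap to the stop is roughly 15–20 mm.

Request:
{"method": "move_arm", "body": {"offset": [[0.002,-0.012,0],[0.003,-0.024,0],[0.005,-0.036,0],[0.006,-0.044,0],[0.006,-0.044,0]], "yaw": [0,0,0,0,0]}}

```text
time_s: 5.83
position: [588.3, 175.8, 86.9]
tcp_rot: [[0.933, 0.36, 0.003], [0.36, -0.933, 0.001], [0.003, 0.0, -1.0]]
force: [-7.0, -0.2, 15.8]
width: 0.3
gripper_force: 8.4
```

Request:
{"method": "move_arm", "body": {"offset": [[0.001,-0.008,0],[0.002,-0.016,0],[0.002,-0.016,0]], "yaw": [0,0,0]}}

```text
time_s: 6.08
position: [588.6, 178.0, 87.0]
tcp_rot: [[0.933, 0.36, 0.005], [0.36, -0.933, -0.002], [0.004, 0.003, -1.0]]
force: [-2.1, -7.2, 14.0]
width: -0.0
gripper_force: 7.2
```

Request:
{"method": "move_arm", "body": {"offset": [[0.001,-0.008,0],[0.002,-0.016,0],[0.002,-0.016,0]], "yaw": [0,0,0]}}

```text
time_s: 6.33
position: [588.5, 182.1, 87.0]
tcp_rot: [[0.933, 0.36, 0.007], [0.36, -0.933, -0.001], [0.006, 0.003, -1.0]]
force: [0.1, -6.4, 12.5]
width: -0.0
gripper_force: 6.2
```

The -y force has jumped to 7 N, so the carriage is at its stop and the tip is slipping. I'll check before letting go.

Run:
```python
from h import *
im=manip.get_image('scene'); cv2.imwrite('pics/s4.png',cv2.resize(im[190:340,270:450],None,fx=4,fy=4))
```

```text
(no output)
```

View pics/s4.png

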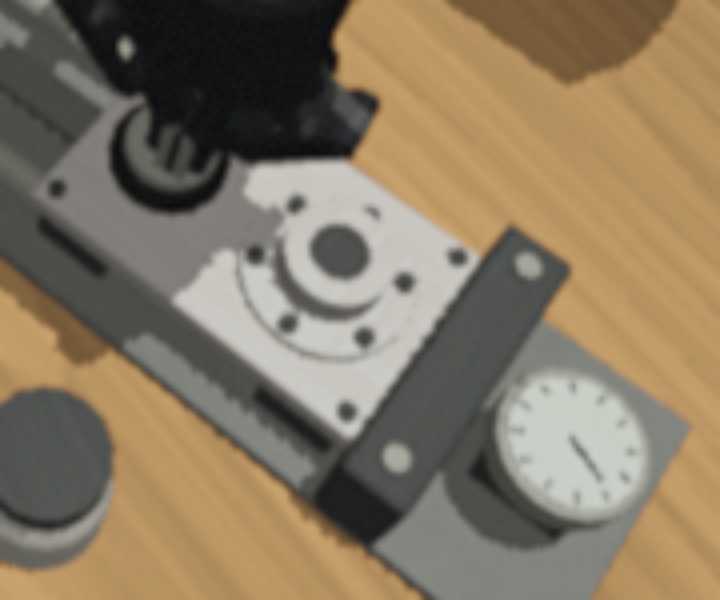

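The carriage plate is flush against the stop block and the finger is still on the button. Lift straight up.

Request:
{"method": "move_arm", "body": {"offset": [[0,0,-0.01],[0,0,-0.025],[0,0,-0.05],[0,0,-0.15],[0,0,-0.3],[0,0,-0.4],[0,0,-0.4],[0,0,-0.4]], "yaw": [0,0,0,0,0,0,0,0]}}

```text
time_s: 7.05
position: [586.4, 183.5, 185.8]
tcp_rot: [[0.933, 0.36, 0.003], [0.36, -0.933, 0.001], [0.003, 0.0, -1.0]]
force: [-0.7, 0.1, -1.6]
width: -0.2
gripper_force: 0.0
```

Run:
```python
from h import *
im=manip.get_image('scene'); cv2.imwrite('pics/s5.png',cv2.resize(im[190:340,270:450],None,fx=4,fy=4)); print(manip.state()['force'])
```

```text
[-0.16140193  0.65417797 -0.49470048]
```

View pics/s5.png

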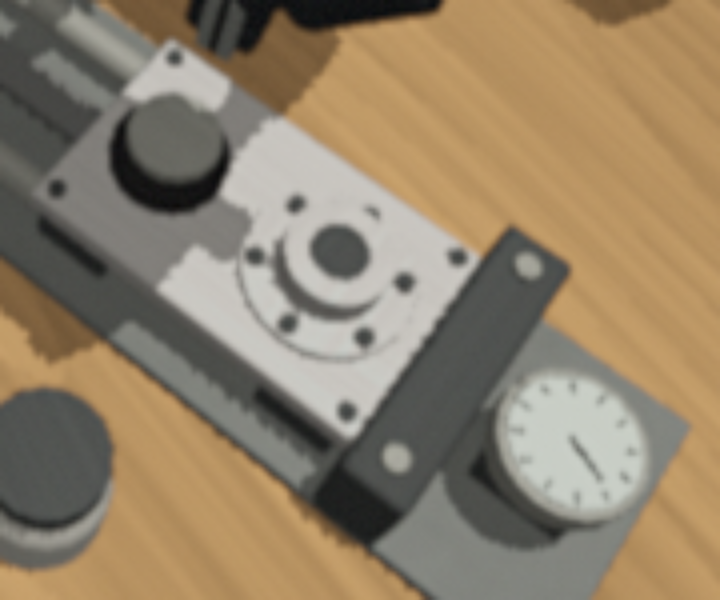

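The button is up, the carriage is against the stop and the arm is clear.

```bash
python3 -c "
from rig import manip
print(manip.close_job())"
```

```text
the job is handed in; nothing more can be done
None
```

I slid the carriage to the end stop with the button held down, let the button spring back up to lock it there, moved the arm clear without disturbing the loose things as far as the pictures show, and handed the job in at about 7 s; no verdict was returned.

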